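# Load the tall sample canister onto the jar roller

## Task

Lift the tall canister out of the divided bin, leaving the short ones in it, stand its foot on the jar roller's step just inside the lip so that it leans on the V-shaped ledge with its cap over the rollers, and let go. Then grip it again lower down, below the ledge, finish tipping it and lay it gently on its side on the two rollers, fully between the ledge and the end plate. Do not knock the bench clutter about.

Things in the scene. Friction and masses are not known exactly. Their poses are not given: they have to be found in the camera images.
- tall_jar: The tall aluminium canister with a black screw cap: a closed round cylinder 190 mm tall in all; plain body 54 mm in diameter up to 168 mm from the underside, then the cap, 48 mm in diameter and 22 mm high. About 0.3 to 0.5 kg, centre of mass near mid-height. It starts upright in one of the bin's four cells. Origin: centre of its underside; z runs along its axis to the cap.
- tall_jar_mid (a point): Point on the tall canister's axis at mid-height, 95 mm above its underside.
- bin: Grey plastic bin, fixed to the bench, 190 x 190 mm and 90 mm high, walls, cross-shaped divider and floor 5 mm thick; the divider is no higher than the rim. Four cells of about 87 mm, one canister in each. Origin: centre of its underside; x and y along its sides, z up.
- short_a: Short canister of the same make (54 mm diameter, 100 mm tall, black cap) in the bin; leave it there. Origin: centre of its underside.
- short_b: Another short canister, 54 mm diameter, 100 mm tall, in the bin; leave it there. Origin: centre of its underside.
- short_c: The shortest canister, 54 mm diameter, 85 mm tall, in the bin; leave it there. Origin: centre of its underside.
- roller: The jar roller, a fixed bench machine, 150 mm wide (x), 360 mm long (y). Origin: on the bench right under the ledge; z up. The foot step lies at +y, the ledge at y = 0, the bed with two rollers at -y. A flat housing under the rollers has its top 52 mm above the bench and is as wide as the machine.
- ledge (a point): Lowest point of the top of the V-shaped steel ledge, 93 mm above the bench, at the roller's x = 0, y = 0. The ledge is two round bars 10 mm thick, rising sideways to 107 mm at x = -34 and +34 mm; they centre a canister that leans on them.
- lip (a point): Middle of the top of the round rubber lip across the foot step, at the roller's y = +86 mm. The lip is 10 mm wide and rises 10 mm above the step, a flat base plate whose top is 8 mm above the bench and ends at y = +110 mm.
- foot_step (a point): Where the lower edge of the leaning tall canister stands on the step: 8 mm above the bench, at the roller's x = 0, y = +74 mm, just inside the lip. Standing here and resting on the ledge it leans about 40 degrees from vertical, cap towards -y; the lip keeps the foot from sliding and it stays when let go. The ledge then meets it about 113 mm up its side.
- bed_mid (a point): Centre of the bed: where the tall canister's mid-height point should end when it lies on both rollers, its axis along the roller's y, 126 mm above the bench. The two rubber-covered rollers do not turn by hand; they are 20 mm in diameter, run along y from y = -20 to -235 mm, axes at x = -18 and +18 mm, 94 mm above the bench.
- end_plate (a point): Middle of the top of the end plate's face that looks at the bed, at the roller's y = -235 mm, 133 mm above the bench. The plate is 100 mm wide and 12 mm thick.
- calculator: Black desk calculator, 140 x 80 x 16 mm, lying on the bench past the end plate; a bystander. Origin: centre of its underside.
- sample_cup: Steel cup, 72 mm wide, 80 mm high, beyond the roller; a bystander. Origin: centre of its underside.
- test_weight: Steel knob weight, 56 mm wide, 76 mm high, beyond the roller; a bystander. Origin: centre of its underside.
- plaques: Stack of white moulded plaques, 90 x 90 x 30 mm, past the end plate; a bystander. Origin: centre of its underside.
Mind the look-alikes: they are no part of the job. What is shaped like the short_a but green or orange is not meant. What is shaped like the tall_jar but green is not meant.

How it is judged:
On the way, in this order (a step that is already met when the one before it is completed fails the run):
1. the tall canister is lifted clear out of the bin (z of tall_jar in the frame of bin above 0.092 m), for 0.1 s.
2. it stands on the step inside the lip, leaning on the ledge with its cap towards the bed, at rest and let go (contact force between tall_jar and the fingers below 0.1 N and contact force between tall_jar and roller above 1 N and angle between tall_jar's own z axis and vertical between 0.45 and 0.95 rad and linear speed of tall_jar below 0.03 m/s and y of tall_jar in the frame of foot_step between -0.005 and 0.045 m and x of tall_jar in the frame of foot_step between -0.03 and 0.03 m and y of tall_jar_mid in the frame of ledge between -0.01 and 0.06 m), for 0.2 s.
3. it is gripped again below the ledge (less than 110 mm up from its underside) (contact force between tall_jar and the fingers above 2 N and z of the grasp point in the frame of tall_jar below 0.11 m), for 0.1 s.
At the end, for the whole second after the job is handed in: The tall canister lies at rest and released on both rollers: its mid-point within 25 mm of the bed's centre lengthwise, 8 mm sideways and 7 mm in height, its axis within 0.1 rad of the rollers; the three short canisters still stand in the bin (y of tall_jar_mid in the frame of bed_mid between -0.025 and 0.025 m and x of tall_jar_mid in the frame of bed_mid between -0.008 and 0.008 m and z of tall_jar_mid in the frame of bed_mid between -0.007 and 0.007 m and angle between the z axis of tall_jar and the y axis of roller, either way round below 0.1 rad and linear speed of tall_jar below 0.02 m/s and angular speed of tall_jar below 0.2 rad/s and contact force between tall_jar and the fingers below 0.1 N and z of each of short_a, short_b, short_c in the frame of bin below 0.03 m and horizontal distance between each of short_a, short_b, short_c and bin below 0.1 m); the robot touches nothing.
It fails at once if a short canister is lifted out of the bin or tipped over (z of any of short_a, short_b, short_c in the frame of bin above 0.04 m or angle between any of short_a, short_b, short_c's own z axis and vertical above 0.7 rad).
It fails at once if one of the bystanders on the bench is shoved more than 40 mm (distance of any of calculator, sample_cup, test_weight, plaques from where it was at the start of the episode above 0.04 m).
It fails at once if the tall canister is dropped or banged on the jar roller (over 80 N) (contact force between tall_jar and roller above 80 N).
It also fails if it takes over 61 s, if anything falls off the work surface, if the arm or the gripper's body presses on something with over 40 N, if the wrist force passes 120 N, or if a joint passes its speed limit or range.

## Robot

A 7-joint arm with a two-finger parallel gripper is mounted at the origin on the work surface. World frame = base frame: x ahead of the robot, y to its left, z up, the work surface at z = 0. Lengths are in m, angles in rad, forces in N, time in s.
With the tool pointing down it reaches from about 0.4 to 0.9 m from the base axis. Payload 5.5 kg.
Tool frame: the origin (TCP) lies midway between the tips of the shut fingers; the grasp point (between the pads) lies 19 mm behind it (manip.grip_depth is the distance from the TCP to the grasp point, in m); z points along the fingers, y is the line along which they close (so a half turn about z gives the same grasp; the last joint's range is limited). The gripper opens to 92 mm and grips with 3 to 60 N. Pads are 19 mm wide; open, the fingers measure 130 mm over their backs; the gripper's body (75 mm by 190 mm) begins 47 mm behind the grasp point.
Start: joints at [1.447, 0.501, -0.427, 1.55, 0.221, 1.138, -0.21], TCP at [0.245, -0.602, 0.227] pointing down, gripper open.
Joint ranges: [-2.88, 2.88], [-0.31, 2.03], [-1.54, 1.56], [0.2, 2.42], [-1.41, 4.55], [0.19, 2.02], [-2.57, 2.57]. Speed limits (rad/s): [2.57, 2.57, 3.14, 3.14, 3.14, 3.14, 3.14].

## Interface

Orientations are given as a unit quaternion [x, y, z, w].
In Python, from bench import manip, effector, viewer gives the robot as it stands. Calls block until the motion is done:
- manip.move_pose(position, orientation): joint-space move of the TCP to a pose.
- manip.servo_line(position, ori=None, vel=0.15): straight line of the TCP; ori=None keeps the orientation; vel is the mean speed in m/s.
- manip.movej(angles): joint-space move.
- effector.open_jaws() and effector.close(f_grip=None): open the fingers fully, or close them until they stop; f_grip is the grip in N (None keeps the last).
- manip.sleep(seconds).
- manip.solve_ik(position, orientation): joint angles nearest the present ones, or None.
- viewer.get_image(name): name is "scene" or "top" or "wrist"; returns the picture (384x512x3 uint8, red, green, blue); there is no depth.
- viewer.get_calibration(name): a dict with "vfov" (degrees; the focal length in pixels is half the picture's height over the tangent of half this angle, whatever the lens; pixels are square), "cx", "cy" (the principal point, pixels), "eye" and "attitude" of the camera in the world. Camera axes: x right, y down, z forward; pixel columns grow to the right and rows downward; lengths in m; the calibration is good to about 2 mm. A picture is of the moment at which its call begins: read the wrist's pose just before it. get_calibration takes no time and is no camera call; for the wrist camera it gives the pose at the moment of the call.
A pose or a line that the arm cannot do raises manip.PlanningError and nothing moves.
- manip.hand_in(): hands the job in; it is judged then, once.
Readings, each from a call of its own:
- manip.current_clock(): time.
- manip.current_q(): joint angles.
- manip.current_joint_velocities(): joint speeds.
- manip.current_tau(): joint torques, N m.
- manip.current_tool_pos(): TCP position.
- manip.current_tcp_rot(): TCP orientation.
- manip.current_force(): force on the tool from outside, world axes, zero at the start.
- manip.current_wrist_torque(): the same for the moment, N m.
- manip.current_finger_gap(): finger opening in m.
- manip.current_gripper_force(): force on a finger pad.
Only numpy, scipy, OpenCV 4.12 (cv2) and the standard library are available. Lean on these libraries where they do the work, as an engineer would, in place of code of your own. Each camera call takes 0.05 s, during which the arm holds its last target. There are 200 camera calls.

## Working session

There is one attempt and no reset: what is moved stays moved. The work goes in short steps, each a Python script; the robot and the scene stay as the last script left them, time stands still between calls to the robot, and variables do not carry over. Pictures are saved under pics/ and viewed, at most 10 in all, crops included, and the job is handed in when it is done.

```bash
ls; mkdir -p pics; python3 - <<'E'
from bench import manip, effector, viewer
import cv2
for n in ("scene","top"):
    im=viewer.get_image(n); cv2.imwrite(f"pics/{n}0.png",im[:,:,::-1]); print(n,viewer.get_calibration(n))
print(viewer.get_calibration("wrist"),manip.current_tcp_rot(),manip.current_clock(),manip.grip_depth)
E
```

```text
pics
scene {'vfov': 49.43798885446814, 'cx': 260.35327115475496, 'cy': 188.09816215520985, 'eye': array([1.42635734, 0.34976997, 1.22533465]), 'attitude': array([ 0.52968545,  0.77915556, -0.27501586, -0.19161476])}
top {'vfov': 45.89536412876188, 'cx': 254.33979134477207, 'cy': 190.72100440293588, 'eye': array([0.49448411, 0.01405931, 1.29678139]), 'attitude': array([-0.70361789,  0.70957542, -0.02707416,  0.02629788])}
{'vfov': 68.63837980664003, 'cx': 254.4959930065364, 'cy': 191.21762937394595, 'eye': array([ 0.30995968, -0.57437507,  0.38453103]), 'attitude': array([ 0.82230497, -0.55309566, -0.07582041,  0.11023158])} [ 9.81353887e-01  1.92207592e-01 -1.64127856e-04 -8.74005355e-04] 0.1 0.0188
```

View pics/scene0.png

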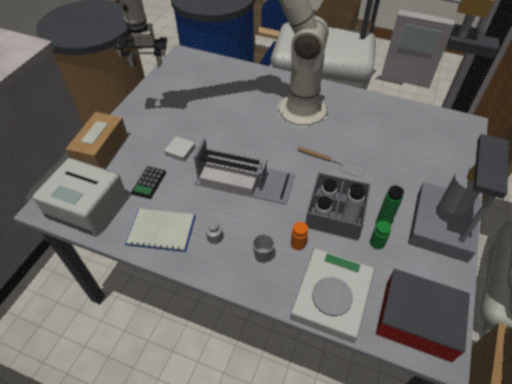

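View pics/top0.png

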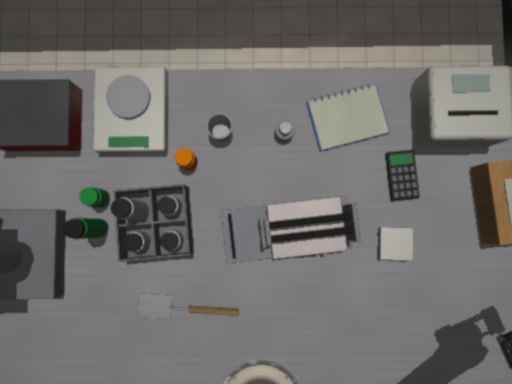

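The scene shows the bin at about (340,205) and the roller at about (245,178). In the top view the bin is at (153,222) and the roller at (290,232). Candidates in the top view are the bin caps at (123,207), (168,205), (135,241) and (171,240). The look-alikes to leave are green tall (85,228), green short (93,197) and orange (185,158). I'll crop closer.

```bash
python3 - <<'E'
import cv2,numpy as np
t=cv2.imread("pics/top0.png"); s=cv2.imread("pics/scene0.png")
a=cv2.resize(t[175:275,100:200],(400,400),interpolation=cv2.INTER_CUBIC)
b=cv2.resize(s[165:245,295:375],(400,400),interpolation=cv2.INTER_CUBIC)
r=cv2.resize(t[190:270,212:372],(800,400),interpolation=cv2.INTER_CUBIC)[:, :]
top=np.clip(np.vstack([np.hstack([a,b])]).astype(float)*1.5,0,255).astype('uint8')
cv2.imwrite("pics/c1.png",top); cv2.imwrite("pics/c2.png",np.clip(r*1.4,0,255).astype('uint8'))
E
```

```text
(no output)
```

View pics/c1.png

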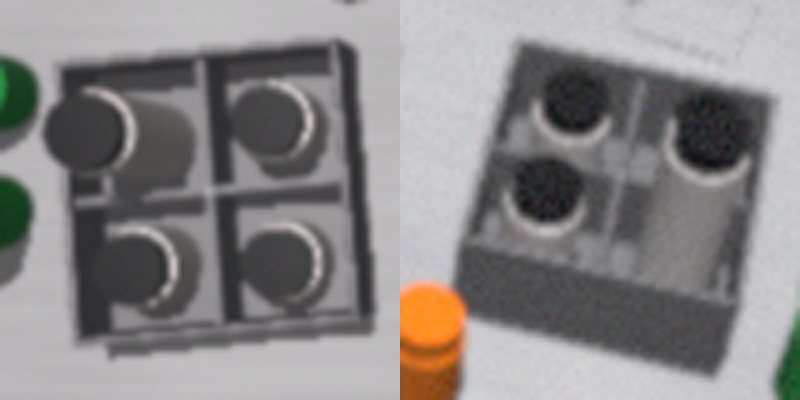

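View pics/c2.png

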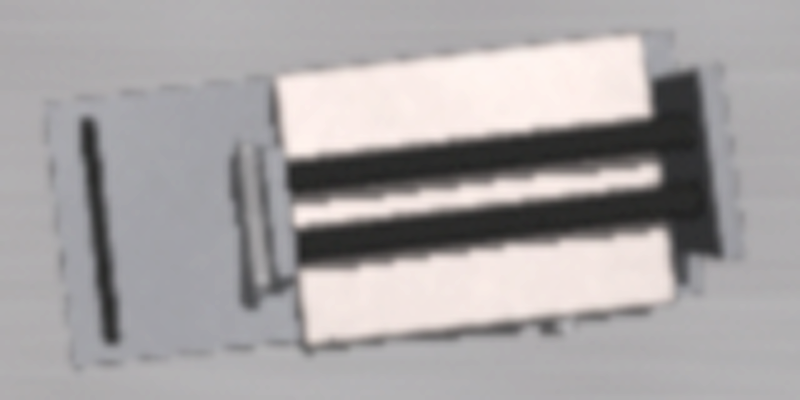

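Tall_jar is the top-view cap at (121,207), scene (357,191), because its long side is visible. The roller's lip is on its left (+y) and the end plate on its right. Next I'll fit the poses.

```bash
cat > h.py <<'E'
from bench import manip, effector, viewer
import numpy as np, cv2
from scipy.spatial.transform import Rotation as R
from scipy.optimize import least_squares
def ray(cal,p):
    f=192/np.tan(np.radians(cal['vfov']/2))
    return R.from_quat(cal['attitude']).apply([(p[0]-cal['cx'])/f,(p[1]-cal['cy'])/f,1])
def at_z(cal,p,z):
    d=ray(cal,p); return cal['eye']+d*(z-cal['eye'][2])/d[2]
def proj(cal,P):
    f=192/np.tan(np.radians(cal['vfov']/2))
    c=R.from_quat(cal['attitude']).inv().apply(np.atleast_2d(P)-cal['eye'])
    return np.c_[c[:,0]/c[:,2]*f+cal['cx'],c[:,1]/c[:,2]*f+cal['cy']]
E
python3 - <<'E'
from h import *
c=viewer.get_calibration("top"); s=viewer.get_calibration("scene")
print("jar",at_z(c,(120.9,207.2),.195),at_z(s,(356.7,190.7),.195))
bc=[at_z(c,(100+u/4,175+v/4),.09) for u,v in [(62,65),(350,45),(375,322),(80,342)]]
print("bin",np.mean(bc,0),np.round(bc,3))
ob=np.array([(47,103),(75,367),(88,118),(111,342),(698,68),(722,257)])/5+[211.9,189.9]
M=np.array([(75,110,8),(-75,110,8),(75,86,18),(-75,86,18),(50,-247,133),(-50,-247,133)])/1e3
# lip length unknown: use midpoint only
def pts(q,P): return R.from_euler('z',q[2]).apply(P)+[q[0],q[1],0]
def res(q):
    e=proj(c,pts(q,M))-ob
    e[2]=e[3]=(e[2]+e[3])/2
    return e.ravel()
r=least_squares(res,[.4,-.03,.1]); print(r.x,np.round(r.fun.reshape(-1,2),1))
for P in [(18,-20,104),(18,-235,104),(-18,-20,104),(-18,-235,104),(0,0,93)]: print(P,(proj(c,pts(r.x,np.array([P])/1e3))[0]-[211.9,189.9])*5)
E
```

```text
jar [0.54039571 0.33699602 0.195     ] [0.53873314 0.3381727  0.195     ]
bin [0.50161812 0.27886403 0.09      ] [[0.587 0.383 0.09 ]
 [0.599 0.191 0.09 ]
 [0.416 0.174 0.09 ]
 [0.404 0.368 0.09 ]]
[ 0.47355603 -0.00461666  0.10781121] [[-2.2  0.1]
 [-1.9  0.2]
 [-1.5  0.2]
 [-1.5  0.2]
 [ 3.1 -0.9]
 [ 3.5  0.1]]
(18, -20, 104) [280.25598982 176.71175163]
(18, -235, 104) [686.54082611 129.10704721]
(-18, -20, 104) [288.39023851 245.22998975]
(-18, -235, 104) [695.58179073 197.39939773]
(0, 0, 93) [246.08192039 215.01544572]
```

```bash
cat >> h.py <<'E'
G=manip.grip_depth
JAR=np.array([.5396,.3375,.005])
RO=np.load('ro.npy') if __import__('os').path.exists('ro.npy') else None
def rw(P): return R.from_euler('z',RO[2]).apply(P)+[RO[0],RO[1],0]
def pose(yz,ang,sgn,dx=0):
    """grasp point at roller (dx,y,z); tool z at angle ang from straight down, towards +y roller; closing along roller x"""
    z=np.array([0,np.sin(ang),-np.cos(ang)]); y=np.array([sgn,0,0.]); x=np.cross(y,z)
    r=R.from_euler('z',RO[2])*R.from_matrix(np.c_[x,y,z])
    return rw([dx,yz[0],yz[1]])-G*r.apply([0,0,1]), r.as_quat()
T=np.radians(40); U=np.array([-np.sin(T),np.cos(T)]); N=np.array([np.cos(T),np.sin(T)])
FOOT=np.array([.073,.008])
def axis(s,t=T,foot=FOOT): 
    u=np.array([-np.sin(t),np.cos(t)]);n=np.array([np.cos(t),np.sin(t)]); return foot+s*u+.027*n
def log(m): print(m,round(manip.current_clock(),2),np.round(manip.current_tool_pos(),4),np.round(manip.current_force(),1),round(manip.current_finger_gap(),4))
E
python3 - <<'E'
from h import *
import h
c=viewer.get_calibration("top")
ob=np.array([(47,103),(75,367),(88,118),(111,342),(698,68),(722,257)])/5+[211.9,189.9]
M=np.array([(75,110,8),(-75,110,8),(75,86,18),(-75,86,18),(50,-235,133),(-50,-235,133)])/1e3
def res(q):
    e=proj(c,R.from_euler('z',q[2]).apply(M)+[q[0],q[1],0])-ob
    e[2]=e[3]=(e[2]+e[3])/2
    return e.ravel()
r=least_squares(res,[.4,-.03,.1]); print(r.x,np.round(r.fun.reshape(-1,2),1)); np.save('ro.npy',r.x); h.RO=r.x
for P in [(18,-20,104),(18,-235,104),(-18,-20,104),(-18,-235,104),(0,0,93)]: print(P,(proj(c,rw(np.array(P)/1e3))[0]-[211.9,189.9])*5)
from math import radians as d
jr=R.from_euler('z',-r.x[2]).apply(JAR-[r.x[0],r.x[1],0]); print("jar in roller",jr)
for sg in (1,-1):
    L={'grasp':((jr[1],.154),0,jr[0]),'lift':((jr[1],.30),0,jr[0]),'mid':((.15,.33),T/2,0),'abovestep':(axis(.149)+[0,.08],T,0),'step':(axis(.149),T,0),'retreat':(axis(.149)+.12*U,T,0)}
    for a in (-50,-40,-30,-20):
        L[f'pre{a}']=(axis(.088)+.1*np.array([-np.sin(d(a)),np.cos(d(a))]),d(a),0);L[f'grip{a}']=(axis(.088),d(a),0)
        L[f'lay{a}']=((-.115,.126),d(a+50),0)
    for k,(yz,a,dx) in L.items():
        p,q=pose(yz,a,sg,dx); s=manip.solve_ik(p,q); print(sg,k,np.round(p,3),None if s is None else np.round(s,2))
E
```

```text
[ 0.47398846 -0.00910457  0.1075239 ] [[-0.6 -0.1]
 [-0.3  0. ]
 [ 0.1  0.1]
 [ 0.1  0.1]
 [ 0.2 -0.6]
 [ 0.5  0.5]]
(18, -20, 104) [288.81287654 175.82220615]
(18, -235, 104) [695.08534654 128.33748497]
(-18, -20, 104) [296.94666316 244.33849922]
(-18, -235, 104) [704.12586128 196.62843463]
(0, 0, 93) [254.5616019  214.12196422]
jar in roller [0.10242912 0.33756166 0.005     ]
1 grasp [0.54  0.338 0.173] [ 0.19  0.91 -1.3   1.62  0.9   1.33 -1.14]
1 lift [0.54  0.338 0.319] [ 0.19  0.71 -1.3   1.46  0.68  1.48 -1.  ]
1 mid [0.459 0.134 0.348] [ 0.92  0.16 -1.09  1.84 -0.22  1.22  0.02]
1 abovestep [ 0.476 -0.023  0.234] [ 1.21  0.65 -1.07  1.83 -0.11  1.18  0.34]
1 step [ 0.476 -0.023  0.154] [ 1.18  0.79 -1.04  1.88  0.01  1.05  0.32]
1 retreat [ 0.484 -0.1    0.246] [ 1.23  0.68 -0.99  1.71 -0.09  1.31  0.42]
1 pre-50 [0.46  0.118 0.169] [-0.16  0.78 -0.85  1.83  0.98  1.73 -1.34]
1 grip-50 [0.468 0.042 0.105] [ 0.03  0.91 -0.94  1.94  1.17  1.71 -1.42]
1 lay-50 [ 0.486 -0.123  0.145] [ 0.94  0.46 -0.91  1.98  0.46  0.92 -0.11]
1 pre-40 [0.462 0.104 0.184] [ 0.03  0.68 -0.98  1.89
[... 1229 characters left out ...]
.03 -0.63  0.96 -2.25]
-1 pre-40 [0.462 0.104 0.184] [ 0.19  0.92 -1.3   1.89  1.11  1.86  1.76]
-1 grip-40 [0.469 0.04  0.107] [ 0.32  1.08 -1.31  1.99  1.3   1.85  1.72]
-1 lay-40 [ 0.487 -0.127  0.145] [-0.39  0.51  0.91  1.97 -0.64  1.05 -2.18]
-1 pre-30 [0.464 0.087 0.196] [ 0.36  0.73 -1.3   1.94  1.    1.61  1.93]
-1 grip-30 [0.469 0.037 0.109] [ 0.44  0.94 -1.3   2.03  1.21  1.6   1.84]
-1 lay-30 [ 0.487 -0.13   0.144] [ 0.67  0.46 -0.32  1.87 -0.2   1.01 -2.54]
-1 pre-20 [0.466 0.068 0.204] [ 0.55  0.58 -1.29  1.97  0.85  1.38  2.15]
-1 grip-20 [0.469 0.034 0.11 ] [ 0.59  0.82 -1.3   2.06  1.11  1.37  2.  ]
-1 lay-20 [ 0.487 -0.133  0.142] [ 0.73  0.55 -0.29  1.8  -0.32  1.13 -2.39]
```

```bash
python3 - <<'E'
from h import *
jr=R.from_euler('z',-RO[2]).apply(JAR-[RO[0],RO[1],0])
p,q=pose((jr[1],.32),0,1,jr[0]); manip.move_pose(p,q); log('above')
c=viewer.get_calibration("wrist"); im=viewer.get_image("wrist")
print("expected cap px",proj(c,JAR+[0,0,.19]),c['eye'])
cv2.imwrite("pics/w1.png",im[:,:,::-1])
E
```

```text
above 3.55 [0.5403 0.3366 0.3386] [ 0.2 -0.3 -0.6] 0.0921
expected cap px [[255.07055049 180.67286453]] [0.53178226 0.40788489 0.49729192]
```

View pics/w1.png

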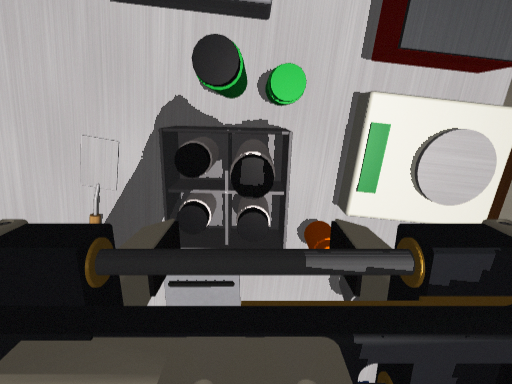

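The wrist view shows the tall jar's cap at about (252,176), in the bin's far-right cell, with the two green look-alikes outside the bin. That is about 4 mm from where I expected it. I'll blend the estimates and grasp.

```bash
python3 - <<'E'
from h import *
c=viewer.get_calibration("wrist"); w=at_z(c,(252,176),.195); print(w)
J=(w*1.5+JAR)/2.5
jr=R.from_euler('z',-RO[2]).apply([J[0]-RO[0],J[1]-RO[1],0])
p,q=pose((jr[1],.154),0,1,jr[0])
manip.servo_line([p[0],p[1],.33],q,vel=.2); manip.servo_line(p,q,vel=.15); log('down')
effector.close(f_grip=40); log('closed'); f0=manip.current_force()
p2,_=pose((jr[1],.33),0,1,jr[0])
manip.servo_line(p2,vel=.15); log('lift'); print(manip.current_force()-f0)
cv2.imwrite("pics/s1.png",np.hstack([viewer.get_image("scene")[60:260,200:420],viewer.get_image("top")[60:260,60:280]])[:,:,::-1].repeat(1,0))
E
```

```text
[0.53559954 0.34250345 0.195     ]
down 5.05 [0.5376 0.3412 0.174 ] [0.1 0.6 0.5] 0.0915
closed 5.83 [0.5373 0.3408 0.1735] [-1.2 -1.3  5.4] 0.046
lift 7.16 [0.537  0.34   0.3476] [-0.3  0.1 -4.4] 0.0464
[ 0.90450591  1.43090989 -9.82002877]
```

View pics/s1.png

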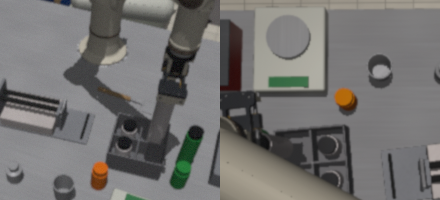

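The gap reads 46 mm, where 54 was expected. The jar is lifted, but I'll check how it sits with a closer crop.

```bash
python3 - <<'E'
from h import *
a=viewer.get_image("scene")[60:260,300:420]; w=viewer.get_image("wrist")[80:330,100:412]
a=cv2.resize(a,None,fx=3,fy=3,interpolation=cv2.INTER_CUBIC); w=cv2.resize(w,(430,345))
o=np.zeros((600,790,3),np.uint8); o[:,:360]=a; o[:345,360:]=w
cv2.imwrite("pics/s2.png",np.clip(o[:,:,::-1]*1.6,0,255)); log('')
print(manip.current_wrist_torque(),manip.current_gripper_force())
p=manip.current_tool_pos();c=viewer.get_calibration("scene")
for d in (-.023,.023): 
  for s in (-.149,.041): print(proj(c,p+[0,d,.019+s])[0]-[300,60], end=' ')
q=proj(c,[p+[0,0,.019-.149],p+[0,0,.019+.041]]);print((q-[300,60])*3)
E
```

```text
7.36 [0.5371 0.3403 0.348 ] [ 0.3 -0.5 -4.7] 0.0466
[-0.01649356 -0.12684324 -0.04958787] 40.16485058935359
[ 51.65909557 123.81604039] [63.69101853 80.3391837 ] [ 66.09642379 128.01800723] [80.07734443 84.68644942] [[176.54736483 377.7260662 ]
 [215.54265368 247.50929583]][ WARN:0@1.439] global loadsave.cpp:1063 imwrite_ Unsupported depth image for selected encoder is fallbacked to CV_8U.
```

View pics/s2.png

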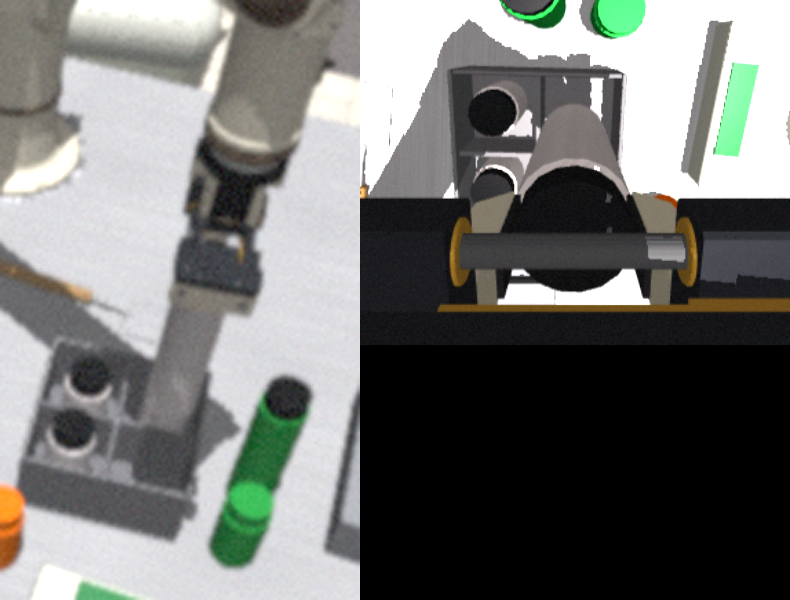

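I had the sign of the TCP offset wrong, since the TCP lies beyond the grasp point. That put the grip 38 mm too high, on the cap. I'll set the jar back in its cell, fix the sign, and grip lower on the body.

```bash
sed -i 's/-G\*r.apply(\[0,0,1\])/+G*r.apply([0,0,1])/' h.py; python3 - <<'E'
from h import *
p=manip.current_tool_pos()
manip.servo_line([.5373,.3408,.185],vel=.17); manip.servo_line([.5373,.3408,.1745],vel=.05); log('back')
effector.open_jaws(); log('open')
manip.servo_line([.5373,.3408,.154-G],vel=.1); log('lower')
effector.close(f_grip=50); log('closed')
manip.servo_line([.5373,.3408,.33-G],vel=.15); log('lift')
L={'mid':((.15,.33),T/2,0),'abovestep':(axis(.149)+[0,.06],T,0),'step':(axis(.149),T,0),'retreat':(axis(.149)+.12*U,T,0)}
from math import radians as d
for a in (-50,-40,-30):
    n=np.array([-np.sin(d(a)),np.cos(d(a))])
    L[f'pre{a}']=(axis(.088)+.1*n,d(a),0);L[f'grip{a}']=(axis(.088),d(a),0)
    L[f'lay{a}']=((-.115,.126),d(a+50),0)
for k,(yz,a,dx) in L.items():
    p,q=pose(yz,a,1,dx); s=manip.solve_ik(p,q); print(k,np.round(p,3),None if s is None else np.round(s,2))
E
```

```text
back 8.83 [0.5372 0.3405 0.1742] [-0.4 -0.3 -4.7] 0.0462
open 9.72 [0.5373 0.3408 0.1745] [ 0.4 -0.5 -1.1] 0.0917
lower 10.27 [0.5369 0.3407 0.1345] [-0.  -0.4 -0.6] 0.092
closed 10.97 [0.5373 0.3408 0.1353] [ 0.8 -0.7  1.5] 0.0523
lift 12.3 [0.537  0.3403 0.31  ] [ 0.3 -0.8 -4.5] 0.0521
mid [0.457 0.146 0.312] [ 1.01  0.28 -1.28  1.89 -0.09  1.12 -0.11]
abovestep [0.473 0.001 0.185] [ 1.31  0.98 -1.37  1.89  0.29  1.11 -0.02]
step [0.473 0.001 0.125] [ 1.32  1.22 -1.44  1.91  0.56  1.12 -0.18]
retreat [ 0.481 -0.076  0.217] [ 1.35  0.9  -1.29  1.76  0.18  1.25  0.15]
pre-50 [0.463 0.09  0.145] [-0.1   0.81 -0.87  1.88  1.04  1.7  -1.36]
grip-50 [0.472 0.013 0.081] [-0.    0.88 -0.81  1.98  1.17  1.59 -1.4 ]
lay-50 [ 0.486 -0.123  0.107] [ 1.14  0.78 -1.28  2.    0.88  1.07 -0.44]
pre-40 [0.464 0.08  0.155] [ 0.07  0.72 -0.98  1.93  1.    1.57 -1.27]
grip-40 [0.471 0.016 0.078] [ 0.14  0.8  -0.89  2.02  1.15  1.45 -1.32]
lay-40 [ 0.486 -0.12   0.107] [ 1.24  0.9  -1.33  1.95  0.79  1.1  -0.31]
pre-30 [0.466 0.068 0.163] [ 0.28  0.64 -1.09  1.98  0.95  1.43 -1.15]
grip-30 [0.471 0.018 0.076] [ 0.29  0.74 -0.96  2.06  1.1   1.3  -1.22]
lay-30 [ 0.486 -0.117  0.108] [ 1.31  1.01 -1.37  1.89  0.71  1.15 -0.19]
```

```bash
python3 - <<'E'
from h import *
effector.close(f_grip=60)
manip.move_pose(*pose((.15,.34),T/2,1)); log('mid')
manip.move_pose(*pose(axis(.149)+[0,.05],T,1)); log('above')
manip.servo_line(pose(axis(.149)+[0,.010],T,1)[0],vel=.08); manip.sleep(.2); log('near')
f0=manip.current_force()
for h in np.arange(.008,-.009,-.0015):
    manip.servo_line(pose(axis(.149)+[0,h],T,1)[0],vel=.02); manip.sleep(.1)
    df=manip.current_force()-f0
    print(round(h,4),np.round(df,1),np.round(manip.current_wrist_torque(),2))
    if np.linalg.norm(df)>5: break
log('touch')
a=viewer.get_image("scene")[130:240,170:320]
cv2.imwrite("pics/p1.png",np.clip(cv2.resize(a,None,fx=5,fy=5,interpolation=cv2.INTER_CUBIC)[:,:,::-1].astype(float)*1.4,0,255).astype('uint8'))
E
```

```text
mid 13.48 [0.4573 0.1472 0.3228] [-0.7  1.3 -3.5] 0.0524
above 14.35 [0.4742 0.0033 0.1766] [ 0.3  0.7 -3. ] 0.0521
near 15.2 [0.4732 0.0007 0.1354] [ 0.3  0.6 -4.6] 0.0526
0.008 [-1.6 -0.4  0.2] [-1.42 -0.27 -0.01]
0.0065 [-0.6 -0.3 -0.1] [-1.37 -0.27 -0.03]
0.005 [-0.3  2.   2.1] [-0.74 -0.21  0.02]
0.0035 [-1.4  3.8  5.7] [ 0.45 -0.07  0.06]
touch 16.6 [0.4726 0.002  0.1291] [-1.1  4.4  1.1] 0.0526
```

View pics/p1.png

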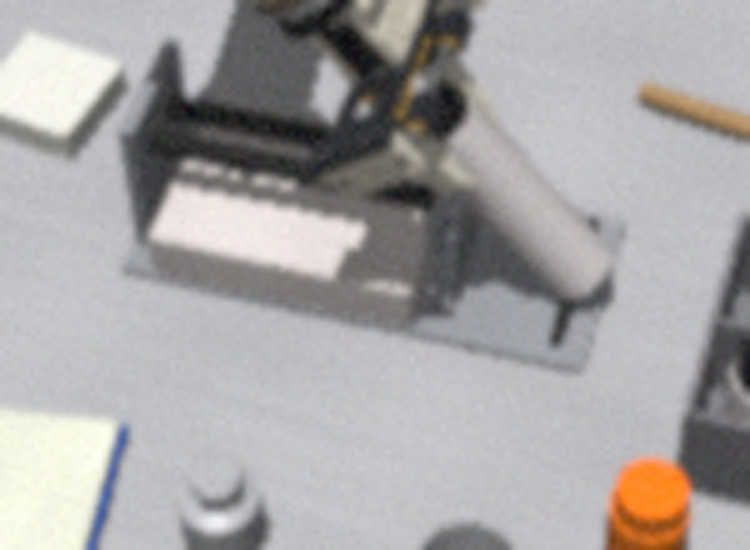

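The jar leans on the ledge, with its foot at about (580,292) next to the lip (560,330). Contact looks to be on the ledge first, so I'll slide it along its axis until the foot bears, then release.

```bash
python3 - <<'E'
from h import *
b=axis(.149)+[0,.0035]; f0=manip.current_force()
ud=R.from_euler('z',RO[2]).apply([0,*U])
for k in range(1,8):
    manip.servo_line(pose(b-.001*k*U,T,1)[0],vel=.02); manip.sleep(.1)
    f=manip.current_force(); print(k,np.round(f-f0,1),round((f-f0)@ud,1))
    if (f-f0)@ud>4: break
effector.open_jaws(); manip.sleep(.3); log('open')
manip.servo_line(pose(b+.10*U,T,1)[0],vel=.12); log('retreat')
a=viewer.get_image("scene")[130:240,170:320];t=viewer.get_image("top")[180:280,210:360]
f=lambda a:cv2.resize(a,None,fx=5,fy=5,interpolation=cv2.INTER_CUBIC)[:,:,::-1]
o=np.vstack([f(a)[:, :],f(t)]); o=cv2.resize(o,None,fx=.57,fy=.57)
cv2.imwrite("pics/p2.png",np.clip(o.astype(float)*1.4,0,255).astype('uint8'))
E
```

```text
1 [-1.8  1.1  3.1] 1.6
2 [-1.7 -0.   2.3] 1.7
3 [-2.8 -2.3  6.6] 6.3
open 18.82 [0.4727 0.0028 0.1263] [ 0.5 -0.   0.9] 0.0917
retreat 19.82 [ 0.4793 -0.0625  0.2048] [-1.4  0.1  0.5] 0.0918
```

View pics/p2.png

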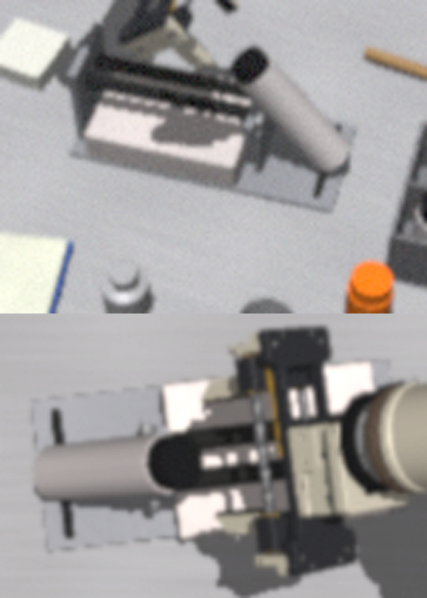

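The jar stands on the step, leaning on the ledge, and is released. In the scene crop its foot is at (335,170) and its cap at (250,65). Next comes the regrip from the +y side.

```bash
python3 - <<'E'
from h import *
d=np.radians; S=.082; g=axis(S,foot=np.array([.074,.008]))
manip.move_pose(*pose((-.06,.36),T/2,1)); log('up')
manip.move_pose(*pose((.10,.34),d(-20),1)); log('over')
manip.move_pose(*pose(g+.11*N,d(-50),1)); log('pre')
p,q=pose(g,d(-50),1); manip.servo_line(p,q,vel=.09); log('at')
print(np.round(manip.current_q(),2))
effector.close(f_grip=25); manip.sleep(.2); log('grip25'); effector.close(f_grip=60); log('grip60'); print(manip.current_gripper_force())
L=[(g+[0,.05],-50),((.015,.19),-25),((-.02,.20),0),((-.109,.17),0),((-.109,.126),0)]
for yz,a in L:
    p,q=pose(yz,d(a),1); s=manip.solve_ik(p,q); print(yz,a,None if s is None else np.round(s,2))
E
```

```text
up 20.54 [ 0.4795 -0.062   0.3425] [-0.1 -0.6 -0.2] 0.0919
over 21.43 [0.4639 0.0819 0.3208] [-0.1 -0.3 -0.6] 0.092
pre 22.22 [0.4627 0.1004 0.1469] [-0.3 -0.6 -1.1] 0.092
at 23.59 [0.4713 0.019  0.0763] [-0.2  0.5 -1. ] 0.0921
[-0.07  0.85 -0.73  1.97  1.14  1.54 -1.39]
grip25 24.5 [0.4705 0.0184 0.076 ] [-3.6  2.   1.9] 0.0527
grip60 24.72 [0.4706 0.0184 0.076 ] [-4.9  2.8  1.1] 0.0519
59.998138546943665
[0.04197462 0.13817091] -50 [-0.04  0.76 -0.77  1.98  1.08  1.57 -1.32]
(0.015, 0.19) -25 [ 0.45  0.48 -1.01  2.03  0.85  1.23 -0.89]
(-0.02, 0.2) 0 [ 0.88  0.39 -1.05  2.    0.41  0.97 -0.26]
(-0.109, 0.17) 0 [ 1.02  0.51 -1.04  1.98  0.54  0.96 -0.18]
(-0.109, 0.126) 0 [ 0.97  0.57 -0.99  2.01  0.62  0.89 -0.25]
```

```bash
python3 - <<'E'
from h import *
d=np.radians; g=axis(.082,foot=np.array([.074,.008]))
for yz,a,v in [(g+[0,.05],-50,.06),((.015,.19),-25,.05),((-.02,.20),0,.04),((-.109,.16),0,.1),((-.109,.137),0,.05)]:
    p,q=pose(yz,d(a),1); manip.servo_line(p,q,vel=v); log(a)
manip.sleep(.3); f0=manip.current_force(); log('near')
for z in np.arange(.1355,.120,-.0015):
    manip.servo_line(pose((-.109,z),0,1)[0],vel=.02); manip.sleep(.1)
    df=manip.current_force()-f0; t=manip.current_wrist_torque(); print(round(z,4),np.round(df,1),np.round(t,2))
    if np.linalg.norm(df)>5: break
log('touch')
t=viewer.get_image("top")[190:270,210:370]; a=viewer.get_image("scene")[130:210,170:330]
f=lambda a:cv2.resize(a,None,fx=4.6,fy=3.7*1.2,interpolation=cv2.INTER_CUBIC)[:,:,::-1]
cv2.imwrite("pics/f1.png",np.clip(cv2.resize(np.vstack([f(a),f(t)]),(620,600)).astype(float)*1.4,0,255).astype('uint8'))
E
```

```text
-50 25.7 [0.4709 0.0182 0.1259] [-0.2 -1.1 -4.1] 0.0522
-25 26.88 [ 0.4728 -0.0019  0.1726] [ 0.2  0.1 -4.5] 0.0515
0 27.73 [ 0.4756 -0.0281  0.1809] [ 0.6  0.8 -4.8] 0.0524
0 28.86 [ 0.4859 -0.1166  0.1415] [ 0.  -0.4 -5. ] 0.0518
0 29.47 [ 0.4857 -0.1173  0.118 ] [-0.4  1.1 -4.3] 0.0521
near 29.77 [ 0.4859 -0.1175  0.1184] [ 0.3 -0.4 -3.6] 0.052
0.1355 [-0.1  0.2  0.1] [ 0.05 -0.09 -0.04]
0.134 [-0.4  0.6 -0.3] [ 0.09 -0.11 -0.02]
0.1325 [-0.5  0.7  0.6] [-0.   -0.08  0.02]
0.131 [-0.9 -0.1 -0.1] [ 0.05 -0.1   0.02]
0.1295 [-0.2  0.6 -0.5] [ 0.01 -0.06 -0.01]
0.128 [-0.6  0.9 -1. ] [ 0.07 -0.12  0.02]
0.1265 [ 0.  -0.2 -0.6] [ 0.09 -0.1   0.02]
0.125 [-5.9 -0.4 16.3] [0.04 0.95 0.01]
touch 32.57 [ 0.4859 -0.1176  0.1075] [-5.6 -0.8 12.7] 0.0521
```

It touched down at the expected height. I'll release, retreat straight up and look.

```bash
python3 - <<'E'
from h import *
manip.servo_line(pose((-.109,.1262),0,1)[0],vel=.02)
effector.open_jaws(); manip.sleep(.3); log('open')
manip.servo_line(pose((-.109,.26),0,1)[0],vel=.12)
manip.move_pose(*pose((.12,.36),0,1)); log('away'); manip.sleep(.3)
t=viewer.get_image("top")[190:270,210:370]; a=viewer.get_image("scene")[130:210,170:330]
f=lambda a:cv2.resize(a,(640,300),interpolation=cv2.INTER_CUBIC)[:,:,::-1]
cv2.imwrite("pics/f2.png",np.clip(np.vstack([f(a),f(t)]).astype(float)*1.4,0,255).astype('uint8'))
c=viewer.get_calibration("top")
for P in [(0,-.027,.153),(0,-.217,.150),(0,-.195,.153)]: 
    u=proj(c,rw(P))[0]-[210,190]; print(P,u*[4,3.75]+[0,300])
E
```

```text
open 34.03 [ 0.4857 -0.1175  0.1074] [-1.4  1.1  0. ] 0.0914
away 36.28 [0.4614 0.1081 0.3404] [-0.8 -1.3 -0.7] 0.0918
(0, -0.027, 0.153) [255.79540825 457.04918163]
(0, -0.217, 0.15) [554.68158094 424.16561831]
(0, -0.195, 0.153) [521.00022912 427.95122679]
```

View pics/f2.png

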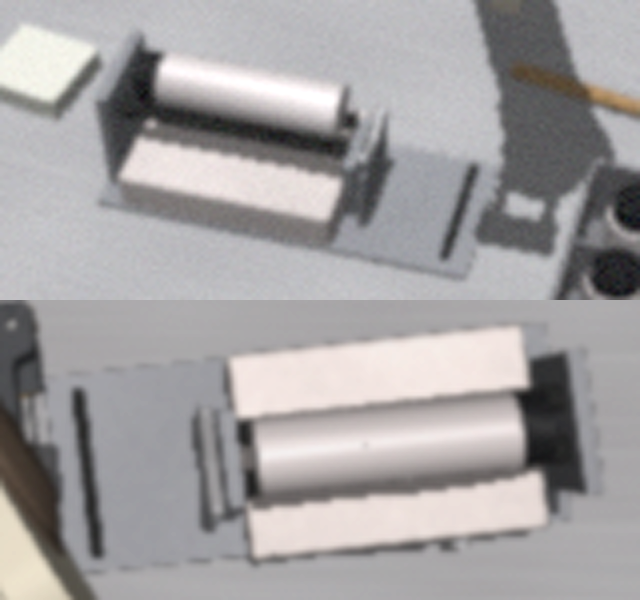

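The jar lies on both rollers. In the top view its body runs from (253,458) to (524,430), as predicted within about 2 mm, and it is clear of the ledge and the end plate.

```bash
python3 -c "
from bench import manip
print(manip.hand_in(), manip.current_clock())"
```

```text
the job is handed in; nothing more can be done
the job is handed in; nothing more can be done
```

The tall canister was stood leaning on the ledge, regripped below it, and now lies released on the two rollers between the ledge and the end plate; I handed the job in at about 36 s (limit 61 s), and no verdict came back. My first grip was too high, on the cap, so I set it back in its cell and regripped before moving on.

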